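# Set up the fold-up loading box and hold its spring pusher at the mark

### The job

Get the fold-up loading box ready for loading: first raise its two side walls and its end wall until all three stand fully upright, then pull the spring pusher out by its black grip until its pointer stands level with the nib of the rider on the rail, and keep holding it there. Finish while still holding the pusher at the mark, with the walls upright; leave the other things on the table where they are.

Things in the scene. Friction and masses are not known exactly. Their poses are not given: they have to be found in the camera images.
- bed: Grey board 200x84x20 mm fixed on the table to the robot's right, bed of a small fold-up loading box with a spring pusher. Origin at table level under the box; in its own frame the board spans x -145 to +55 mm, y -42 to +42 mm, top at z = 20 mm; the box floor spans x -20 to +50 mm. z is up; the pusher is pulled along -x, roughly towards the robot.
- wall_left (a joint): left side wall (+y side of the bed), 70 mm long; hinge line along x at y = +40, z = 22 mm of the bed frame, its middle at x = 15 mm. Hinge angle in rad: 0 = folded flat outward and level, 1.571 = upright against its stop. The hinge is stiff by friction (about 0.04 N m) and stays at any angle; it starts between 0 and 0.4.
- wall_left_tab (a point): tab of the left side wall. Aluminium panel 40 mm high (hinge to free edge) and 4 mm thick; from the middle of its free edge sticks a grip tab in the panel's plane, 24 mm wide along the hinge, 26 mm long, 6 mm thick. This point is the middle of the tab, 53 mm from the hinge line.
- wall_right (a joint): right side wall (-y side of the bed), 70 mm long; hinge line along x at y = -40, z = 22 mm of the bed frame, its middle at x = 15 mm. Hinge angle in rad: 0 = folded flat outward and level, 1.571 = upright against its stop. The hinge is stiff by friction (about 0.04 N m) and stays at any angle; it starts between 0 and 0.4.
- wall_right_tab (a point): tab of the right side wall. Aluminium panel 40 mm high (hinge to free edge) and 4 mm thick; from the middle of its free edge sticks a grip tab in the panel's plane, 24 mm wide along the hinge, 26 mm long, 6 mm thick. This point is the middle of the tab, 53 mm from the hinge line.
- wall_end (a joint): end wall (+x side of the bed, far from the pusher's grip), 72 mm long; hinge line along y at x = +50, z = 22 mm of the bed frame, its middle at y = 0. Hinge angle in rad: 0 = folded flat outward and level, 1.571 = upright against its stop. The hinge is stiff by friction (about 0.04 N m) and stays at any angle; it starts between 0 and 0.4.
- wall_end_tab (a point): tab of the end wall. Aluminium panel 40 mm high (hinge to free edge) and 4 mm thick; from the middle of its free edge sticks a grip tab in the panel's plane, 24 mm wide along the hinge, 26 mm long, 6 mm thick. This point is the middle of the tab, 53 mm from the hinge line.
- pusher (a joint): spring pusher: how far it is pulled out along the bed's -x, in m; 0 = home, travel 0.065. A spring (2.2 N at home, 110 N/m more on the way, plus about 0.3 N friction) draws it home as soon as it is let go.
- pusher_grip (a point): middle of the graspable height of the pusher's upright black grip, 14 mm along x, 26 mm along y, standing from z = 32 to 82 mm above the table (this point at 65 mm). A flat steel bar joins it to the pusher plate in the box.
- pusher_pointer (a point): tip of the pusher's pointer, a flat steel finger 4 mm wide that sticks out from the foot of the grip to +y, at z = 35 mm, at the same x as the grip's middle.
- rider: mark rider: fixed dark steel block 12x12x14 mm with a pointed nib on the rail along the bed's +y edge, axes as the bed's, origin in its underside 23 mm above the table. It stands 28 to 50 mm along the bed's -x from the pointer's home place.
- mark (a point): tip of the rider's nib, the mark that the pointer is to be level with; on the rider's middle line, so at the same bed x as the rider's origin. When set, the pointer and the nib stand tip to tip about 2 mm apart across the slide.
- pinned_mould: square brass mould half with two upright pins, 77x77x24 mm, lying beside the bed's end wall; bystander; origin in the middle of its underside
- oblong_mould: white oblong mould, 38x72x16 mm, lying beside the slide; bystander; origin in the middle of its underside
- red_tin: flat red tin, 68x101x24 mm, on the table to the right of the bed; bystander; origin in the middle of its underside
- glue_btl: white glue bottle with red tip, 34 mm across, 99 mm tall, standing to the right of the bed; bystander; origin in the middle of its underside
- dark_slab: flat dark metal mould slab, 106x129x36 mm, lying behind the bed; bystander (to its left, between the two tables, a pillar rises from the floor past arm height: its near face is 0.70 m ahead of the robot base, 0.12 m to the right to 0.04 m to the left of it); origin in the middle of its underside

How it is judged:
On the way, in this order (a step that is already met when the one before it is completed fails the run):
1. all three walls stand upright (value of joint each of wall_left, wall_right, wall_end above 1.4 rad and value of joint pusher below 0.012 m), for 0.2 s.
2. the pusher is held by the fingers with its pointer at the mark (x of pusher_pointer in the frame of rider between -0.005 and 0.005 m and contact force between the fingers and pusher above 2 N), for 0.3 s.
At the end, for the whole second after the job is handed in: All three walls are within 10 degrees of upright (above 1.40 rad), the pointer is within 5 mm of the rider's nib along the slide and still, and the fingers hold the pusher (contact force above 2 N) (all of step 2 and value of joint each of wall_left, wall_right, wall_end above 1.4 rad and velocity of joint pusher between -0.01 and 0.01 m/s); the arm keeps its last pose, push and grip.
It fails at once if a bystander is pushed more than 30 mm from its place (distance of any of pinned_mould, oblong_mould, red_tin, glue_btl, dark_slab from where it was at the start of the episode above 0.03 m).
It also fails if it takes over 72 s, if anything falls off the work surface, if the arm or the gripper's body presses on something with over 40 N, if the wrist force passes 120 N, or if a joint passes its speed limit or range.

### The arm

A 6-joint arm with a two-finger parallel gripper is mounted at the origin on a cart in front of the work surface, level with it; the furniture and walls round the work are solid. World frame = base frame: x ahead of the robot, y to its left, z up, the work surface at z = 0. Lengths are in m, angles in rad, forces in N, time in s.
With the tool pointing down it reaches from about 0.35 to 0.975 m from the base axis. Payload 7.1 kg.
Tool frame: the origin (TCP) lies at the very end of the fingers, on their centre line; the grasp point (between the pads) lies 19 mm behind it; z points along the fingers, y is the line along which they close (so a half turn about z gives the same grasp; the last joint's range is limited). The gripper opens to 88 mm and grips with 3 to 60 N. Pads are 20 mm wide; open, the fingers measure 115 mm over their backs; the gripper's body (75 mm by 178 mm) begins 61 mm behind the grasp point.
Start: joints at [-1.249, 0.423, 1.63, -0, 1.089, -0.019], TCP at [0.209, -0.589, 0.183] pointing down, gripper open.
Joint ranges: [-3, 3], [-0.9, 2.11], [0.09, 2.58], [-1.31, 4.45], [0.11, 2.69], [-2.54, 2.54]. Speed limits (rad/s): [2.39, 2.39, 3.01, 3.14, 3.14, 3.14].

### API

Orientations are given as a unit quaternion [w, x, y, z].
In Python, from cell import sense, get_image, get_calibration, finish_job gives the robot as it stands.
- The arm moves only by the tool play_rows, never from a script. Its argument "plan" is a list that holds one entry, the list of rows, each a list of 7 numbers: the finger opening in m, from 0 to 0.0878, then the shift along the tool's x, y, z in m, then the turn, a rotation vector about the tool's x, y, z in degrees. In form: [[[jaw, x, y, z, rx, ry, rz], ...]]. A call has exactly 8 rows; each row is the pose to reach, as a shift and turn from the pose commanded when the call began, along the tool's axes at that moment; what a row does not reach only later rows make up. A row lasts 1/12 s, in which the tool goes at most 41.7 mm and 7.16 degrees, less where a joint would pass 70% of its speed; a pose out of reach is approached as far as the arm can. A call with a gripper value outside its range is refused whole. The fingers move at their own pace and stop on an object; the grip force is fixed at half the most. Time passes only in rows, so rows that repeat a pose let the fingers close, or fill a call up. It gives the time, the measured TCP pose, the force, the opening and the grip force at its end, in the units of the state.
- sense(): the state, without advancing time (a new reading comes with each control period).
- get_image(name): name is "scene" or "top" or "wrist"; returns the picture (420x560x3 uint8, red, green, blue); there is no depth.
- get_calibration(name): a dict with "camera_matrix" (3x3 intrinsics, pixels), "extrinsics" (4x4, takes a point from camera to world coordinates); the wrist camera has in their place "T_tool_cam" (4x4, takes a point from camera to tool coordinates, whose origin is the TCP and whose axes are the flange's). Camera axes: x right, y down, z forward; pixel columns grow to the right and rows downward; lengths in m; the calibration is good to about 2 mm. A picture is of the moment at which its call begins: read the wrist's pose just before it. get_calibration takes no time and is no camera call.
- finish_job(): hands the job in; it is judged then, once.
The state is a dict: "clock": time; "joint_pos": joint angles; "joint_velocities": joint speeds; "joint_torque": joint torques, N m; "position": TCP position; "eef_rot": TCP orientation; "ft_force": force on the tool from outside, world axes, zero at the start; "ft_torque": the same for the moment, N m; "gripper_width": finger opening in m; "grasp_force": force on a finger pad.
Only numpy, scipy, OpenCV 4.12 (cv2) and the standard library are available. Lean on these libraries where they do the work, as an engineer would, in place of code of your own. Each camera call takes 0.05 s, during which the arm holds its last target. There are 200 camera calls.

## Working session

There is one attempt and no reset: what is moved stays moved. The work goes in short steps, Python scripts to look and compute and a tool call to move; the robot and the scene stay as the last step left them, time stands still between calls to the robot, and variables do not carry over. Pictures are saved under pics/ and viewed, at most 10 in all, crops included, and the job is handed in when it is done.

Besides the shell and the picture viewer there is one more tool, called after "Emit:" as name(argument=value, ...) on one line, values as JSON. play_rows: Moves the arm, as the interface text tells. Its arguments: {"type":"object","properties":{"plan":{"type":"array","items":{"type":"array","items":{"type":"array","items":{"type":"number"}}}}},"required":["plan"]}

```bash
mkdir -p pics; python3 - <<'E'
from cell import *
import cv2,numpy as np
np.set_printoptions(precision=4,suppress=True)
s=sense();print(s)
for n in("scene","top","wrist"):
    im=get_image(n);cv2.imwrite(f"pics/{n}0.png",im[:,:,::-1]);print(n,get_calibration(n))
E
```

```text
{'clock': 0.0, 'joint_pos': array([-1.249 ,  0.4238,  1.6307,  0.    ,  1.0886, -0.019 ]), 'joint_velocities': array([-0.0009, -0.0002, -0.0011, -0.0008, -0.0011, -0.0018]), 'joint_torque': array([ -0.0007, -54.4629, -27.3664,   0.0644,   0.0229,  -0.0001]), 'position': array([ 0.2087, -0.5885,  0.1826]), 'eef_rot': array([-0.0008,  0.9855,  0.1696, -0.0001]), 'ft_force': array([-0.0514, -0.3301,  0.0427]), 'ft_torque': array([-0.0152, -0.0237,  0.0186]), 'grasp_force': 0.0, 'gripper_width': 0.08762571580341912}
scene {'camera_matrix': array([[484.2579,   0.    , 275.5452],
       [  0.    , 484.2579, 204.0187],
       [  0.    ,   0.    ,   1.    ]]), 'extrinsics': array([[ 0.4709, -0.3928,  0.7899, -0.369 ],
       [-0.8821, -0.1984,  0.4272, -0.8838],
       [-0.0112, -0.898 , -0.4399,  0.5722],
       [ 0.    ,  0.    ,  0.    ,  1.    ]])}
top {'camera_matrix': array([[532.9763,   0.    , 283.1447],
       [  0.    , 532.9763, 209.1286],
       [  0.    ,   0.    ,   1.    ]]), 'extrinsics': array([[ 0.028 , -0.994 ,  0.1059,  0.434 ],
       [-0.9996, -0.0288, -0.0064, -0.3906],
       [ 0.0094, -0.1057, -0.9944,  1.0516],
       [ 0.    ,  0.    ,  0.    ,  1.    ]])}
wrist {'camera_matrix': array([[328.4299,   0.    , 281.3944],
       [  0.    , 328.4299, 211.2334],
       [  0.    ,   0.    ,   1.    ]]), 'T_tool_cam': array([[-0.001 , -0.9528, -0.3036,  0.0842],
       [ 1.    , -0.0009, -0.0004,  0.0008],
       [ 0.0001, -0.3036,  0.9528, -0.2016],
       [ 0.    ,  0.    ,  0.    ,  1.    ]])}
```

View pics/top0.png

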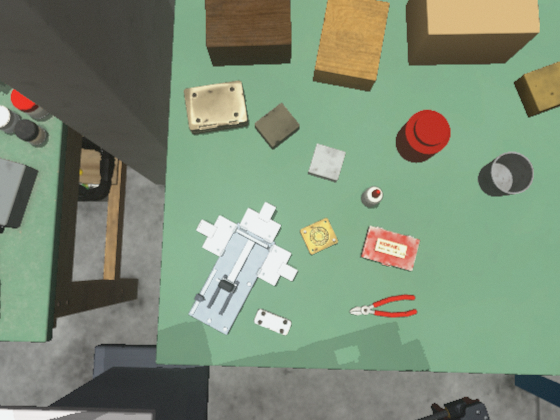

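View pics/scene0.png

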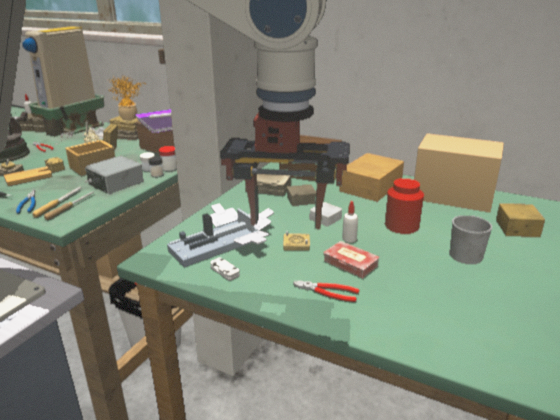

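```bash
python3 - <<'E'
import cv2
im=cv2.imread("pics/top0.png")[190:345,180:340]
cv2.imwrite("pics/topc.png",cv2.resize(im,None,fx=5*.75,fy=5*.75,interpolation=cv2.INTER_CUBIC))
E
```

```text
(no output)
```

View pics/topc.png

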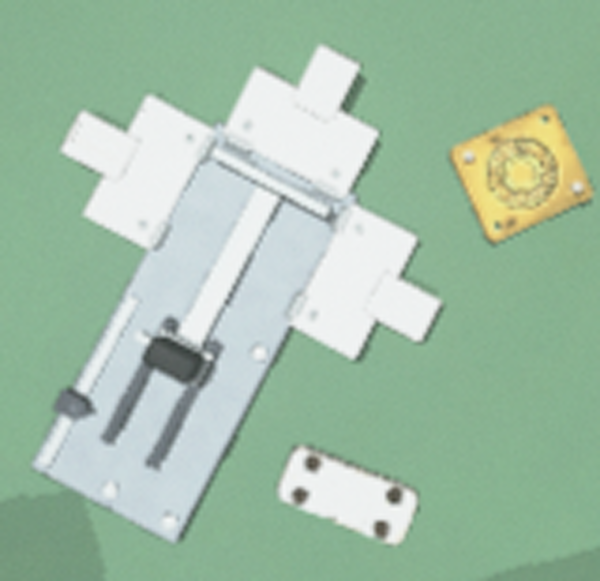

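View pics/wrist0.png

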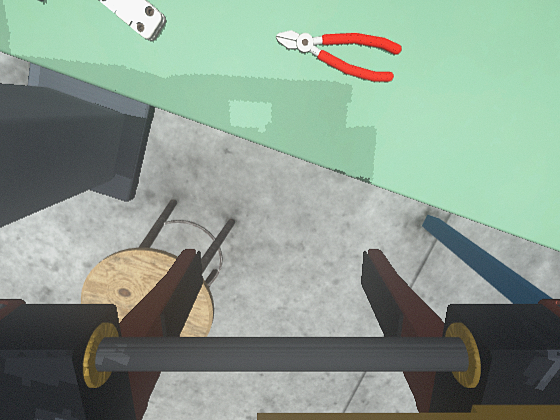

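```bash
cat > h.py <<'E'
from cell import *
import numpy as np,cv2
from scipy.optimize import least_squares
np.set_printoptions(precision=4,suppress=True)
def proj(n,P):
    c=get_calibration(n);T=np.linalg.inv(c["extrinsics"]);q=np.atleast_2d(P)@T[:3,:3].T+T[:3,3]
    u=q@c["camera_matrix"].T;return u[:,:2]/u[:,2:]
def ray(n,uv,z):
    c=get_calibration(n);E=c["extrinsics"];d=E[:3,:3]@np.linalg.inv(c["camera_matrix"])@[uv[0],uv[1],1]
    return E[:3,3]+d*(z-E[2,3])/d[2]
def b2w(p,P):
    a=p[2];P=np.atleast_2d(P)
    return P@np.array([[np.cos(a),-np.sin(a),0],[np.sin(a),np.cos(a),0],[0,0,1]]).T+[p[0],p[1],0]
def w2b(p,P):
    a=p[2];return (np.atleast_2d(P)-[p[0],p[1],0])@np.array([[np.cos(a),-np.sin(a),0],[np.sin(a),np.cos(a),0],[0,0,1]])
def wall(k,t,r,s,o=.002):  # k L/R/E; r from hinge, s along, o = outer offset
    d=r*np.cos(t)-o*np.sin(t); z=.022+r*np.sin(t)+o*np.cos(t)
    return {'L':[.015+s,.04+d,z],'R':[.015+s,-.04-d,z],'E':[.05+d,s,z]}[k]
E
cat > fit.py <<'E'
from h import *
C=lambda u:np.array(u)/3.75+[180,190]
def pts(a):
    L,R,E=a
    return np.array([[-.145,.042,.02],[-.145,-.042,.02],
     wall('L',L,.066,.012),wall('L',L,.066,-.012),wall('L',L,.04,.035),wall('L',L,.04,-.035),
     wall('R',R,.066,.012),wall('R',R,.066,-.012),wall('R',R,.04,.035),wall('R',R,.04,-.035),
     wall('E',E,.066,.012),wall('E',E,.066,-.012),wall('E',E,.04,.036),wall('E',E,.04,-.036)])
uv=C([(35,465),(180,542),(80,112),(62,150),(150,95),(83,215),(440,300),(420,342),(415,240),(358,360),(320,45),(360,65),(257,68),(378,130)])
f=lambda p:((proj("top",b2w(p,pts(p[3:])))-uv)).ravel()
r=least_squares(f,[.35,-.35,-.45,.2,.2,.2],x_scale=[.01,.01,.1,.1,.1,.1])
p=r.x;print(p);print(r.fun.reshape(-1,2).round(1).tolist())
np.save("bed.npy",p)
B=lambda uv,z:w2b(p,ray("top",C(uv),z))[0]
print("grip top",B((178,358),.082),"pointer",B((138,335),.035),"nib",B((95,408),.035),"rider",B((72,403),.037))
print("scene",proj("scene",b2w(p,pts(p[3:]))).round(0).tolist())
im=cv2.imread("pics/scene0.png")
for q in proj("scene",b2w(p,pts(p[3:]))): cv2.circle(im,tuple(int(x*16) for x in q),16,(0,0,255),-1,cv2.LINE_AA,4)
cv2.imwrite("pics/sc1.png",cv2.resize(im[190:290,150:290],None,fx=5,fy=5,interpolation=cv2.INTER_CUBIC))
E
python3 fit.py
```

```text
[ 0.4484 -0.3241 -0.4539  0.2952  0.2967  0.3171]
[[-0.8, 0.8], [-0.6, 1.1], [0.7, -0.6], [-0.6, 0.5], [-0.2, -0.3], [0.1, 0.2], [0.6, -0.3], [0.1, -0.1], [1.1, -1.2], [-0.8, -0.3], [-0.2, -0.2], [0.3, 0.2], [-0.4, -0.3], [0.7, 0.6]]
grip top [-0.0573 -0.0016  0.082 ] pointer [-0.06    0.0248  0.035 ] nib [-0.102   0.0266  0.035 ] rider [-0.1049  0.0378  0.037 ]
scene [[166.0, 243.0], [183.0, 260.0], [219.0, 204.0], [210.0, 207.0], [232.0, 208.0], [207.0, 216.0], [266.0, 237.0], [257.0, 240.0], [268.0, 232.0], [242.0, 242.0], [268.0, 207.0], [273.0, 211.0], [254.0, 209.0], [271.0, 220.0]]
```

View pics/sc1.png

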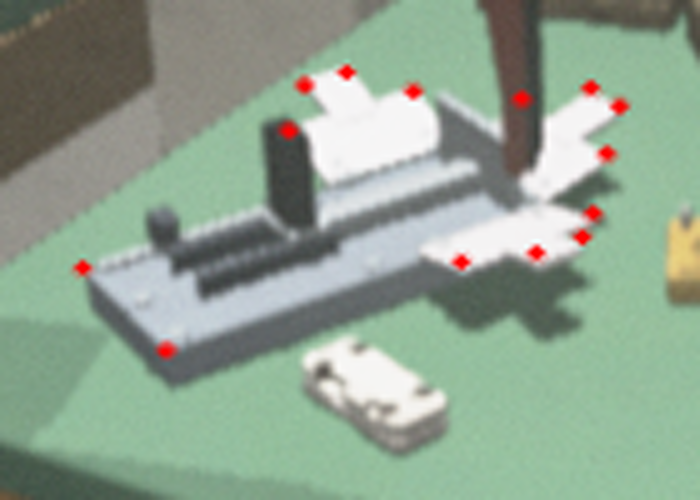

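```bash
cat >> h.py <<'E'
from scipy.spatial.transform import Rotation as Ro
p=np.load("bed.npy") 
def pose():
    s=sense();q=s["eef_rot"];return np.array(s["position"]),Ro.from_quat([q[1],q[2],q[3],q[0]])
def goal(B,ydir):   # B in bed frame; ydir = bed angle of tool y
    x,R=pose();a=p[2]+ydir;y=np.array([np.cos(a),np.sin(a),0]);z=np.array([0,0,-1.])
    if False: pass
    G=Ro.from_matrix(np.c_[np.cross(y,z),y,z]);d=R.inv().apply(b2w(p,B)[0]-x)*1000
    print("mm",d.round(1),"deg",(R.inv()*G).as_rotvec(degrees=True).round(2))
def tcp(k,t,r=.056,dz=-.008):
    P=np.array(wall(k,t,r,0,0));P[2]+=dz;return P
E
python3 - <<'E'
from h import *
P=tcp('L',p[3]);print(P,b2w(p,P))
goal([P[0],P[1],.15],0);goal([P[0],P[1],P[2]],0);print(p[3:])
E
```

```text
[0.015  0.0936 0.0303] [[ 0.5029 -0.2466  0.0303]]
mm [ 391.6 -224.    33.1] deg [ -0.07  -0.03 -44.47]
mm [ 391.6 -223.8  152.8] deg [ -0.07  -0.03 -44.47]
[0.2952 0.2967 0.3171]
```

Emit:
play_rows(plan=[[[0.05, 0.0356, -0.0204, 0.003, 0, 0, -5.6], [0.05, 0.0712, -0.0407, 0.006, 0, 0, -11.1], [0.05, 0.1068, -0.061, 0.009, 0, 0, -16.7], [0.05, 0.1424, -0.0814, 0.012, 0, 0, -22.2], [0.05, 0.178, -0.1018, 0.015, 0, 0, -27.8], [0.05, 0.2136, -0.1221, 0.018, 0, 0, -33.4], [0.05, 0.2492, -0.1425, 0.021, 0, 0, -38.9], [0.05, 0.2848, -0.1629, 0.024, 0, 0, -44.5]]])

```text
clock: 0.82
position: [0.4237, -0.3385, 0.1592]
eef_rot: [-0.0, 0.847, 0.532, -0.0]
ft_force: [0.6, -0.6, -0.3]
gripper_width: 0.0502
grasp_force: 0.0
```

```bash
python3 -c "
from h import *
P=tcp('L',p[3]);goal([P[0],P[1],.1],0);print(pose()[0])"
```

```text
mm [117.2  31.5  59.2] deg [-0.01 -0.    0.3 ]
[ 0.4237 -0.3385  0.1592]
```

Emit:
play_rows(plan=[[[0.05, 0.03, 0.008, 0.015, 0, 0, 0.3], [0.05, 0.06, 0.016, 0.03, 0, 0, 0.3], [0.05, 0.09, 0.024, 0.045, 0, 0, 0.3], [0.05, 0.1172, 0.0315, 0.0592, 0, 0, 0.3], [0.05, 0.1172, 0.0315, 0.0592, 0, 0, 0.3], [0.05, 0.1172, 0.0315, 0.0592, 0, 0, 0.3], [0.05, 0.1172, 0.0315, 0.0592, 0, 0, 0.3], [0.05, 0.1172, 0.0315, 0.0592, 0, 0, 0.3]]])

```text
clock: 1.48
position: [0.5022, -0.2497, 0.1007]
eef_rot: [0.0, 0.85, 0.527, 0.0]
ft_force: [1.0, -0.7, -0.4]
gripper_width: 0.0503
grasp_force: 0.0
```

```bash
python3 -c "
from h import *
P=tcp('L',p[3]);goal(P,0);print(pose()[0])
for n in('wrist','top'):cv2.imwrite('pics/'+n+'2.png',get_image(n)[:,:,::-1])
"
```

```text
mm [ 3.1 -0.8 70.4] deg [ 0.04  0.01 -0.32]
[ 0.5022 -0.2497  0.1007]
```

View pics/wrist2.png

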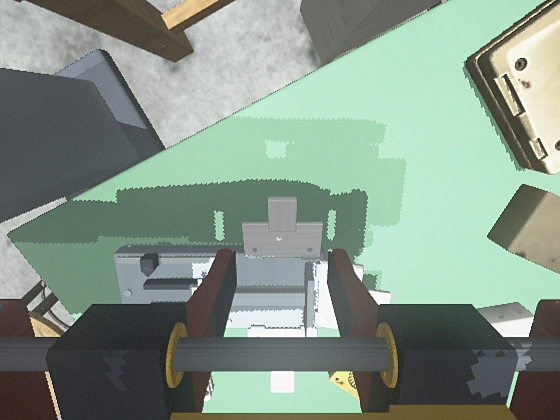

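```bash
cat >> h.py <<'E'
def wproj(P):
    x,R=pose();c=get_calibration("wrist");T=np.linalg.inv(c["T_tool_cam"])
    q=R.inv().apply(b2w(p,P)-x)@T[:3,:3].T+T[:3,3];u=q@c["camera_matrix"].T;return u[:,:2]/u[:,2:]
E
python3 -c "
from h import *
print(wproj([wall('L',t,r,s) for t in (.2,.3,.4) for r,s in ((.066,.012),(.066,-.012),(.04,.035),(.04,-.035))]).round(1))"
```

```text
[[293.8 194. ]
 [265.  194.2]
 [319.8 220.6]
 [239.6 221.1]
 [294.1 198.1]
 [264.7 198.3]
 [320.3 223.3]
 [239.1 223.9]
 [294.3 203.1]
 [264.4 203.3]
 [320.7 226.5]
 [238.7 227.1]]
```

Emit:
play_rows(plan=[[[0.05, 0.003, 0.001, 0.015, 0, 0, 0], [0.05, 0.003, 0.001, 0.03, 0, 0, 0], [0.05, 0.003, 0.001, 0.045, 0, 0, 0], [0.05, 0.003, 0.001, 0.06, 0, 0, 0], [0.05, 0.003, 0.001, 0.07, 0, 0, 0], [0.05, 0.003, 0.001, 0.07, 0, 0, 0], [0.0, 0.003, 0.001, 0.07, 0, 0, 0], [0.0, 0.003, 0.001, 0.07, 0, 0, 0]]])

```text
clock: 2.25
position: [0.5052, -0.2471, 0.031]
eef_rot: [0.0, 0.849, 0.528, 0.0]
ft_force: [-0.0, -0.1, 0.4]
gripper_width: 0.0398
grasp_force: 0.0
```

Emit:
play_rows(plan=[[[0, 0, 0, 0, 0, 0, 0], [0, 0, 0, 0, 0, 0, 0], [0, 0, 0, 0, 0, 0, 0], [0, 0, 0, 0, 0, 0, 0], [0, 0, 0, 0, 0, 0, 0], [0, 0, 0, 0, 0, 0, 0], [0, 0, 0, 0, 0, 0, 0], [0, 0, 0, 0, 0, 0, 0]]])

```text
clock: 2.92
position: [0.5047, -0.2464, 0.0301]
eef_rot: [-0.0, 0.849, 0.528, -0.0]
ft_force: [-0.5, 0.3, -0.3]
gripper_width: 0.0003
grasp_force: 0.0
```

```bash
python3 -c "
from h import *
x=pose()[0];B=w2b(p,x)[0];print(B)
P0=tcp('L',p[3])
for t in np.linspace(p[3],1.6,17)[1:]:
  d=tcp('L',t)-P0;print((d*1000).round(1))
"
```

```text
[0.0165 0.0945 0.0301]
[ 0.  -1.5  4.3]
[ 0.  -3.4  8.5]
[ 0.  -5.5 12.5]
[ 0.  -8.  16.3]
[  0.  -10.9  19.9]
[  0.  -13.9  23.3]
[  0.  -17.3  26.4]
[  0.  -20.9  29.2]
[  0.  -24.7  31.7]
[  0.  -28.7  33.9]
[  0.  -32.9  35.7]
[  0.  -37.2  37.3]
[  0.  -41.6  38.4]
[  0.  -46.1  39.2]
[  0.  -50.6  39.6]
[  0.  -55.2  39.7]
```

```bash
python3 -c "
from h import *
a=get_image('scene')[:,:,::-1];b=get_image('wrist')[:,:,::-1]
A=cv2.resize(a[175:275,160:290],(494,380),interpolation=cv2.INTER_CUBIC);B=b[150:350,200:360]
cv2.imwrite('pics/m3.png',np.hstack([A,cv2.resize(B,(304,380))]))
"
```

```text
(no output)
```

View pics/m3.png

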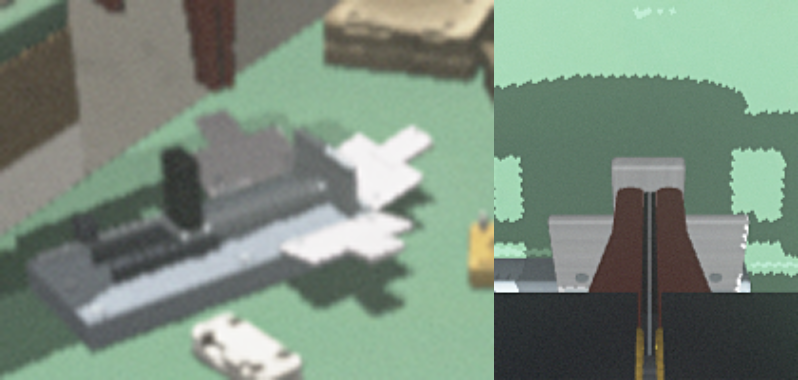

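```bash
python3 -c "
from h import *
x,R=pose();print(x,proj('scene',[x,x-R.apply([0,0,.02]),x-R.apply([0,0,.06])]),wproj(w2b(p,x)))
for t in (0,.1,.2,.3): 
  W=[wall('L',t,r,s) for r,s in ((.066,.012),(.066,-.012),(.04,.035),(.04,-.035))]
  print(t,proj('scene',b2w(p,W)).round(1).tolist(),wproj(W).round(1).tolist())
b=get_image('scene')[:,:,::-1];t=get_image('top')[:,:,::-1]
cv2.imwrite('pics/m4.png',np.hstack([cv2.resize(b[165:235,190:260],(400,400),interpolation=cv2.INTER_CUBIC),cv2.resize(t[200:270,180:250],(400,400),interpolation=cv2.INTER_CUBIC)]))
"
```

```text
[ 0.5048 -0.2465  0.0302] [[217.2202 210.9153]
 [216.6994 203.671 ]
 [215.6343 188.8568]] [[280.2938 238.9636]]
0 [[218.7, 210.3], [210.3, 212.9], [231.9, 211.6], [207.2, 219.5]] [[295.8, 219.4], [259.9, 219.6], [328.7, 254.7], [227.7, 255.2]]
0.1 [[218.7, 208.1], [210.2, 210.7], [231.9, 210.2], [207.2, 218.1]] [[296.2, 223.5], [259.3, 223.7], [329.5, 257.8], [226.8, 258.3]]
0.2 [[218.7, 205.9], [210.3, 208.5], [232.0, 208.9], [207.2, 216.8]] [[296.6, 228.8], [258.7, 228.9], [330.2, 261.4], [226.0, 261.9]]
0.3 [[218.9, 203.9], [210.5, 206.5], [232.2, 207.7], [207.3, 215.5]] [[297.0, 235.2], [258.1, 235.4], [331.0, 265.6], [225.2, 266.1]]
```

View pics/m4.png

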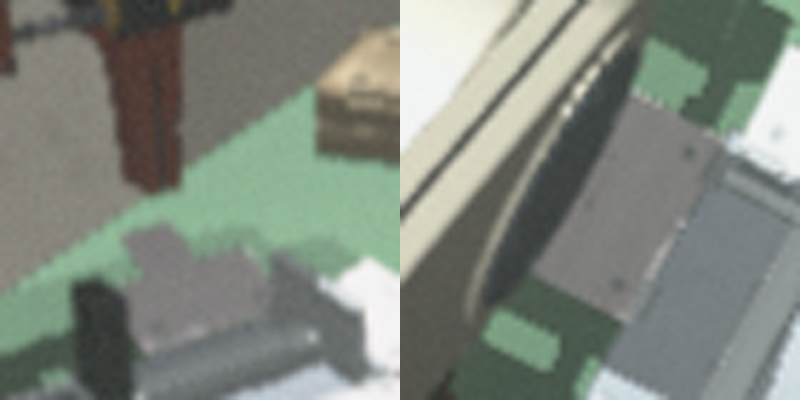

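```bash
python3 -c "
from h import *
R=Ro.from_quat([.9855,.1696,-.0001,-.0008]);x=np.array([.2087,-.5885,.1826])
for D in (0,.015,.025,.035,.045):
  print(D,proj('scene',[x+R.apply([0,s*.048,-D]) for s in(-1,1)]).round(1).tolist())
  c=get_calibration('wrist');T=np.linalg.inv(c['T_tool_cam'])
  for X in (-.01,.01):
    q=T[:3,:3]@[X,.044,-D]+T[:3,3];u=c['camera_matrix']@q;print('  w',X,(u/u[2])[:2].round(1))
"
python3 - <<'E'
import cv2
im=cv2.imread('pics/scene0.png')[195:240,240:335]
g=cv2.cvtColor(im,cv2.COLOR_BGR2GRAY)
# fingertips: lowest dark reddish pixels
import numpy as np
b,gg,r=[im[...,i].astype(int) for i in range(3)]
m=(r>gg+8)&(gg<90)
ys,xs=np.where(m);
for lo,hi in((0,35),(60,95)):
    k=(xs>=lo)&(xs<hi);print(ys[k].max()+195, np.median(xs[k][ys[k]>ys[k].max()-3])+240)
E
```

```text
0 [[255.5, 243.3], [316.6, 247.5]]
  w -0.01 [345.9 252.7]
  w 0.01 [347.7 224.7]
0.015 [[255.2, 235.0], [316.9, 239.1]]
  w -0.01 [350.3 262.9]
  w 0.01 [352.4 233.1]
0.025 [[255.0, 229.3], [317.1, 233.4]]
  w -0.01 [353.7 270.4]
  w 0.01 [355.9 239.5]
0.035 [[254.8, 223.7], [317.3, 227.6]]
  w -0.01 [357.3 278.8]
  w 0.01 [359.8 246.5]
0.045 [[254.7, 217.9], [317.5, 221.8]]
  w -0.01 [361.4 288. ]
  w 0.01 [364.2 254.2]
224 252.0
228 318.0
```

The images show the finger ends about 35 mm behind the nominal TCP. Both cameras agree, and the jaws closed on air, so I'll correct for that offset.

Emit:
play_rows(plan=[[[0.05, 0, 0, 0, 0, 0, 0], [0.05, 0, 0, 0, 0, 0, 0], [0.05, 0, 0, 0, 0, 0, 0], [0.05, 0, 0, 0, 0, 0, 0], [0.05, 0, 0, 0, 0, 0, 0], [0.05, 0, 0, 0, 0, 0, 0], [0.05, 0, 0, 0.005, 0, 0, 0], [0.05, 0, 0, 0.01, 0, 0, 0]]])

```text
clock: 3.78
position: [0.505, -0.2466, 0.02]
eef_rot: [0.0, 0.849, 0.528, 0.0]
ft_force: [0.9, -0.5, -0.2]
gripper_width: 0.0488
grasp_force: 0.0
```

Emit:
play_rows(plan=[[[0.05, 0, 0, 0.007, 0, 0, 0], [0.05, 0, 0, 0.014, 0, 0, 0], [0.05, 0, 0, 0.02, 0, 0, 0], [0.05, 0, 0, 0.025, 0, 0, 0], [0.05, 0, 0, 0.025, 0, 0, 0], [0.05, 0, 0, 0.025, 0, 0, 0], [0, 0, 0, 0.025, 0, 0, 0], [0, 0, 0, 0.025, 0, 0, 0]]])

```text
clock: 4.45
position: [0.505, -0.2466, -0.0046]
eef_rot: [0.0, 0.849, 0.528, 0.0]
ft_force: [-0.0, -0.3, 0.2]
gripper_width: 0.0401
grasp_force: 0.0
```

Emit:
play_rows(plan=[[[0, 0, 0, 0, 0, 0, 0], [0, 0, 0, 0, 0, 0, 0], [0, 0, 0, 0, 0, 0, 0], [0, 0, 0, 0, 0, 0, 0], [0, 0, 0, 0, 0, 0, 0], [0, 0, 0, 0, 0, 0, 0], [0, 0, 0, 0, 0, 0, 0], [0, 0, 0, 0, 0, 0, 0]]])

```text
clock: 5.12
position: [0.5046, -0.2463, -0.0048]
eef_rot: [-0.0, 0.849, 0.528, -0.0]
ft_force: [-1.2, 1.8, 2.4]
gripper_width: 0.0234
grasp_force: 30.0
```

Emit:
play_rows(plan=[[[0, -0.0015, 0, -0.0043, 0, 0, 0], [0, -0.0034, 0, -0.0085, 0, 0, 0], [0, -0.0055, 0, -0.0125, 0, 0, 0], [0, -0.008, 0, -0.0163, 0, 0, 0], [0, -0.0109, 0, -0.0199, 0, 0, 0], [0, -0.0139, 0, -0.0233, 0, 0, 0], [0, -0.0173, 0, -0.0264, 0, 0, 0], [0, -0.0209, 0, -0.0292, 0, 0, 0]]])

```text
clock: 5.78
position: [0.4951, -0.2654, 0.0246]
eef_rot: [-0.0, 0.849, 0.528, -0.0]
ft_force: [-1.2, 0.7, -7.8]
gripper_width: 0.0233
grasp_force: 30.0
```

Emit:
play_rows(plan=[[[0, -0.0038, 0, -0.0025, 0, 0, 0], [0, -0.0078, 0, -0.0047, 0, 0, 0], [0, -0.012, 0, -0.0065, 0, 0, 0], [0, -0.0163, 0, -0.0081, 0, 0, 0], [0, -0.0207, 0, -0.0092, 0, 0, 0], [0, -0.0252, 0, -0.01, 0, 0, 0], [0, -0.0297, 0, -0.0104, 0, 0, 0], [0, -0.0343, 0, -0.0105, 0, 0, 0]]])

```text
clock: 6.45
position: [0.4802, -0.296, 0.0355]
eef_rot: [-0.0, 0.849, 0.528, 0.0]
ft_force: [-1.7, 5.9, 2.4]
gripper_width: 0.0235
grasp_force: 30.0
```

```bash
python3 -c "
from h import *
print(w2b(p,pose()[0]),sense()['gripper_width'],sense()['ft_force'])
t=get_image('scene')[:,:,::-1];a=get_image('wrist')[:,:,::-1]
cv2.imwrite('pics/m5.png',np.hstack([cv2.resize(t[165:265,160:290],(494,380)),cv2.resize(a[150:350,200:360],(304,380))]))
"
```

```text
[[0.0162 0.0392 0.0355]] 0.023540160216494816 [-1.7318  5.9157  2.4451]
```

View pics/m5.png

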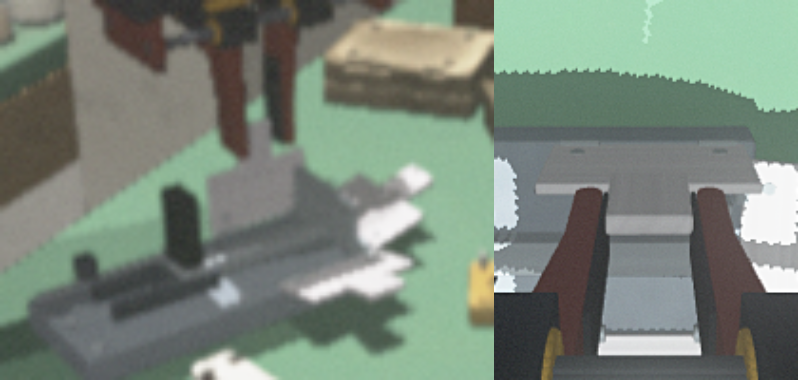

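Emit:
play_rows(plan=[[[0, -0.001, 0, 0, 0, 0, 0], [0, -0.002, 0, 0, 0, 0, 0], [0, -0.0025, 0, 0, 0, 0, 0], [0, -0.0025, 0, 0, 0, 0, 0], [0.05, -0.0025, 0, 0, 0, 0, 0], [0.05, -0.0025, 0, 0, 0, 0, 0], [0.05, -0.0025, 0, 0, 0, 0, 0], [0.05, -0.0025, 0, 0, 0, 0, 0]]])

```text
clock: 7.22
position: [0.4799, -0.299, 0.0353]
eef_rot: [0.001, 0.849, 0.528, 0.0]
ft_force: [-0.6, -0.5, -1.1]
gripper_width: 0.0466
grasp_force: 0.0
```

Emit:
play_rows(plan=[[[0.05, 0.001, 0, -0.01, 0, 0, 0], [0.05, 0.001, 0, -0.025, 0, 0, 0], [0.05, 0.001, 0, -0.045, 0, 0, 0], [0.05, 0.001, 0, -0.06, 0, 0, 0], [0.05, -0.03, 0, -0.06, 0, 0, 0], [0.05, -0.06, 0, -0.06, 0, 0, 0], [0.05, -0.095, 0, -0.06, 0, 0, 0], [0.05, -0.131, 0, -0.06, 0, 0, 0]]])

```text
clock: 7.88
position: [0.4212, -0.4169, 0.0961]
eef_rot: [0.001, 0.849, 0.528, 0.0]
ft_force: [1.1, -0.3, -0.1]
gripper_width: 0.0499
grasp_force: 0.0
```

```bash
sed -i 's/dz=-.008/dz=-.043/' h.py; python3 -c "
from h import *
P=tcp('R',p[4]);P[0]=.0165;print(w2b(p,pose()[0]));goal(P,0)
s=wproj([wall('R',t,r,s) for t in (.1,.2,.3,.4) for r,s in ((.066,.012),(.066,-.012),(.04,.035),(.04,-.035))]).round(1);print(s)
a=get_image('wrist')[:,:,::-1];cv2.imwrite('pics/m6.png',a[:,:])
"
```

```text
[[ 0.0162 -0.0953  0.0961]]
mm [  1.8   0.1 100.7] deg [ 0.08  0.03 -0.19]
[[293.1 220.6]
 [265.2 220.7]
 [320.4 190.5]
 [237.6 190.9]
 [293.3 221.8]
 [264.8 221.9]
 [320.9 190.8]
 [236.9 191.1]
 [293.6 222.3]
 [264.4 222.4]
 [321.5 190.5]
 [236.3 190.9]
 [293.9 222. ]
 [264.  222.1]
 [322.1 189.7]
 [235.6 190.1]]
```

View pics/m6.png

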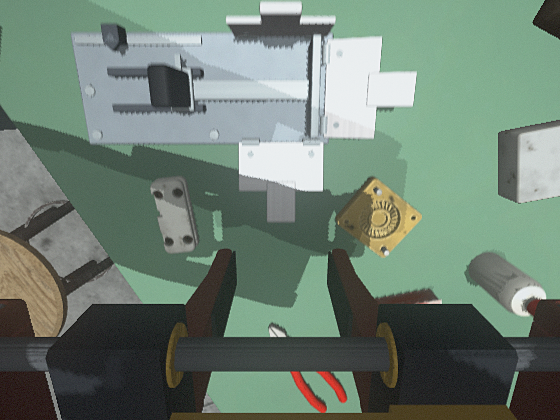

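The right tab is centred under the jaws: its edges are at columns 267–295 around row 222, matching the prediction to about 2 px. The left wall shows edge-on, so it is upright. Next I descend on the right tab with a narrower opening, to clear the brass mould.

Emit:
play_rows(plan=[[[0.042, 0.001, 0.001, 0.015, 0, 0, 0], [0.042, 0.002, 0.001, 0.03, 0, 0, 0], [0.042, 0.002, 0.001, 0.045, 0, 0, 0], [0.042, 0.002, 0.001, 0.06, 0, 0, 0], [0.042, 0.002, 0.001, 0.075, 0, 0, 0], [0.042, 0.002, 0.001, 0.088, 0, 0, 0], [0.042, 0.002, 0.001, 0.1, 0, 0, 0], [0.042, 0.002, 0.001, 0.102, 0, 0, 0]]])

```text
clock: 8.6
position: [0.4223, -0.4135, -0.0088]
eef_rot: [-0.001, 0.849, 0.528, -0.0]
ft_force: [-0.7, 0.2, -0.9]
gripper_width: 0.0422
grasp_force: 0.0
```

Emit:
play_rows(plan=[[[0, 0, 0, 0, 0, 0, 0], [0, 0, 0, 0, 0, 0, 0], [0, 0, 0, 0, 0, 0, 0], [0, 0, 0, 0, 0, 0, 0], [0, 0, 0, 0, 0, 0, 0], [0, 0, 0, 0, 0, 0, 0], [0, 0, 0, 0, 0, 0, 0], [0, 0, 0, 0, 0, 0, 0]]])

```text
clock: 9.27
position: [0.4221, -0.4141, -0.0067]
eef_rot: [-0.001, 0.849, 0.528, -0.0]
ft_force: [-5.9, 0.3, 1.0]
gripper_width: 0.0237
grasp_force: 30.0
```

```bash
python3 -c "
from h import *
print(w2b(p,pose()[0]))
P0=tcp('R',.25)
for t in np.linspace(.25,1.62,17)[1:]: print((-(tcp('R',t)-P0)*1000).round(1)[1:])
"
```

```text
[[ 0.0158 -0.0924 -0.0067]]
[-1.4 -4.6]
[-3.2 -9. ]
[ -5.3 -13.3]
[ -7.8 -17.4]
[-10.6 -21.3]
[-13.8 -24.9]
[-17.3 -28.2]
[-21.  -31.2]
[-25.  -33.9]
[-29.2 -36.2]
[-33.5 -38.2]
[-38.1 -39.8]
[-42.7 -40.9]
[-47.4 -41.7]
[-52.2 -42.1]
[-57.  -42.1]
```

Emit:
play_rows(plan=[[[0, 0.0014, 0, -0.0046, 0, 0, 0], [0, 0.0032, 0, -0.009, 0, 0, 0], [0, 0.0053, 0, -0.0133, 0, 0, 0], [0, 0.0078, 0, -0.0174, 0, 0, 0], [0, 0.0106, 0, -0.0213, 0, 0, 0], [0, 0.0138, 0, -0.0249, 0, 0, 0], [0, 0.0173, 0, -0.0282, 0, 0, 0], [0, 0.021, 0, -0.0312, 0, 0, 0]]])

```text
clock: 9.93
position: [0.4317, -0.3948, 0.0244]
eef_rot: [-0.001, 0.849, 0.528, -0.0]
ft_force: [-6.3, 1.0, -3.1]
gripper_width: 0.0236
grasp_force: 30.0
```

Emit:
play_rows(plan=[[[0, 0.004, 0, -0.0027, 0, 0, 0], [0, 0.0082, 0, -0.005, 0, 0, 0], [0, 0.0125, 0, -0.007, 0, 0, 0], [0, 0.0171, 0, -0.0086, 0, 0, 0], [0, 0.0217, 0, -0.0097, 0, 0, 0], [0, 0.0264, 0, -0.0105, 0, 0, 0], [0, 0.0312, 0, -0.0109, 0, 0, 0], [0, 0.035, 0, -0.0109, 0, 0, 0]]])

```text
clock: 10.6
position: [0.4471, -0.364, 0.0365]
eef_rot: [-0.0, 0.849, 0.528, -0.001]
ft_force: [-10.8, 1.2, 10.4]
gripper_width: 0.023
grasp_force: 30.0
```

```bash
python3 -c "
from h import *
print(w2b(p,pose()[0]),Ro.from_euler('z',-p[2]).apply(sense()['ft_force']))"
```

```text
[[ 0.0163 -0.0364  0.0365]] [-10.2567  -3.6989  10.3944]
```

Emit:
play_rows(plan=[[[0, 0.0008, 0, 0, 0, 0, 0], [0, 0.0015, 0, 0, 0, 0, 0], [0, 0.0015, 0, 0, 0, 0, 0], [0, 0.0015, 0, 0, 0, 0, 0], [0.05, 0.0015, 0, 0, 0, 0, 0], [0.05, 0.0005, 0, 0, 0, 0, 0], [0.05, 0, 0, 0, 0, 0, 0], [0.05, 0, 0, 0, 0, 0, 0]]])

```text
clock: 11.27
position: [0.4491, -0.3649, 0.0357]
eef_rot: [0.001, 0.849, 0.528, 0.001]
ft_force: [0.9, 0.1, -0.8]
gripper_width: 0.0451
grasp_force: 0.0
```

Emit:
play_rows(plan=[[[0.05, 0, 0, -0.01, 0, 0, 0], [0.05, 0, 0, -0.025, 0, 0, 0], [0.05, 0, 0, -0.045, 0, 0, 0], [0.05, 0, 0, -0.06, 0, 0, 0], [0.05, 0, 0, -0.07, 0, 0, 0], [0.05, 0, 0, -0.07, 0, 0, 0], [0.05, 0, 0, -0.07, 0, 0, 0], [0.05, 0, 0, -0.07, 0, 0, 0]]])

```text
clock: 11.93
position: [0.4474, -0.3638, 0.1044]
eef_rot: [-0.0, 0.849, 0.528, -0.0]
ft_force: [-0.6, 0.6, 0.4]
gripper_width: 0.0499
grasp_force: 0.0
```

```bash
python3 -c "
from h import *
P=tcp('E',p[5]);P[2]=.105;P[0]+=.0015;print(w2b(p,pose()[0]),sense()['joint_pos']);goal(P,-np.pi/2);goal(P,np.pi/2)"
```

```text
[[ 0.0165 -0.0361  0.1044]] [-0.7033  0.456   1.7932  0.      0.8933 -0.2448]
mm [36.5 88.  -0.7] deg [-0.05  0.03 89.73]
mm [36.5 88.  -0.7] deg [ -0.03  -0.05 -90.27]
```

Emit:
play_rows(plan=[[[0.05, 0.005, 0.011, 0, 0, 0, 6.5], [0.05, 0.009, 0.022, 0, 0, 0, 13], [0.05, 0.014, 0.033, 0, 0, 0, 19.5], [0.05, 0.018, 0.044, 0, 0, 0, 26], [0.05, 0.023, 0.055, 0, 0, 0, 32.5], [0.05, 0.027, 0.066, 0, 0, 0, 39], [0.05, 0.032, 0.077, 0, 0, 0, 45.5], [0.05, 0.0365, 0.088, 0, 0, 0, 52]]])

```text
clock: 12.6
position: [0.5427, -0.3698, 0.1033]
eef_rot: [-0.001, 0.995, 0.099, -0.001]
ft_force: [0.6, -0.4, -0.2]
gripper_width: 0.05
grasp_force: 0.0
```

Emit:
play_rows(plan=[[[0.05, 0, 0, 0, 0, 0, 6.5], [0.05, 0, 0, 0, 0, 0, 13], [0.05, 0, 0, 0, 0, 0, 19.5], [0.05, 0, 0, 0, 0, 0, 26], [0.05, 0, 0, 0, 0, 0, 32.5], [0.05, 0, 0, 0, 0, 0, 37.7], [0.05, 0, 0, 0, 0, 0, 37.7], [0.05, 0, 0, 0, 0, 0, 37.7]]])

```text
clock: 13.27
position: [0.5423, -0.37, 0.1038]
eef_rot: [-0.0, 0.975, -0.223, -0.001]
ft_force: [-0.2, 0.4, -0.0]
gripper_width: 0.0498
grasp_force: 0.0
```

```bash
python3 -c "
from h import *
P=tcp('E',.25);P[0]+=.0015;print(w2b(p,pose()[0]));goal(P,-np.pi/2)
for t in (.1,.2,.3,.4):print(t,wproj([wall('E',t,r,s) for r,s in ((.066,.012),(.066,-.012),(.04,.036),(.04,-.036))]).round(1).tolist())
a=get_image('wrist');cv2.imwrite('pics/w7.png',a[:,:,::-1])
g=cv2.cvtColor(a,cv2.COLOR_RGB2GRAY)
hsv=cv2.cvtColor(a,cv2.COLOR_RGB2HSV);m=(hsv[...,1]<45)&(g>80)
for v in range(180,250,4): 
  xs=np.where(m[v,215:345])[0]+215; print(v,(xs.min(),xs.max(),len(xs)) if len(xs) else None)
"
```

```text
[[ 0.1045 -0.      0.1038]]
mm [  1.5   0.  111. ] deg [-0.02  0.1   0.2 ]
0.1 [[267.2, 195.8], [295.0, 195.8], [240.9, 222.8], [321.2, 223.0]]
0.2 [[266.9, 199.1], [295.2, 199.2], [240.4, 225.2], [321.6, 225.4]]
0.3 [[266.6, 203.3], [295.5, 203.4], [239.9, 228.0], [322.1, 228.1]]
0.4 [[266.3, 208.3], [295.8, 208.4], [239.5, 231.1], [322.5, 231.3]]
180 None
184 None
188 (np.int64(255), np.int64(255), 1)
192 (np.int64(271), np.int64(271), 1)
196 (np.int64(339), np.int64(339), 1)
200 (np.int64(266), np.int64(294), 29)
204 (np.int64(266), np.int64(294), 29)
208 (np.int64(266), np.int64(294), 29)
212 (np.int64(246), np.int64(308), 31)
216 (np.int64(254), np.int64(314), 31)
220 (np.int64(262), np.int64(312), 32)
224 (np.int64(239), np.int64(319), 81)
228 (np.int64(239), np.int64(320), 82)
232 (np.int64(239), np.int64(320), 82)
236 (np.int64(240), np.int64(319), 80)
240 (np.int64(240), np.int64(319), 80)
244 (np.int64(241), np.int64(319), 79)
248 (np.int64(225), np.int64(339), 86)
```

Emit:
play_rows(plan=[[[0.045, 0.001, 0, 0.015, 0, 0, 0], [0.045, 0.002, 0, 0.03, 0, 0, 0], [0.045, 0.002, 0, 0.045, 0, 0, 0], [0.045, 0.002, 0, 0.06, 0, 0, 0], [0.045, 0.002, 0, 0.075, 0, 0, 0], [0.045, 0.002, 0, 0.09, 0, 0, 0], [0.045, 0.002, 0, 0.102, 0, 0, 0], [0.045, 0.002, 0, 0.11, 0, 0, 0]]])

```text
clock: 13.98
position: [0.5438, -0.3707, -0.0072]
eef_rot: [-0.0, 0.974, -0.225, -0.001]
ft_force: [1.3, -0.7, -1.5]
gripper_width: 0.0451
grasp_force: 0.0
```

Emit:
play_rows(plan=[[[0.045, 0, 0, 0, 0, 0, 0], [0, 0, 0, 0, 0, 0, 0], [0, 0, 0, 0, 0, 0, 0], [0, 0, 0, 0, 0, 0, 0], [0, 0, 0, 0, 0, 0, 0], [0, 0, 0, 0, 0, 0, 0], [0, 0, 0, 0, 0, 0, 0], [0, 0, 0, 0, 0, 0, 0]]])

```text
clock: 14.65
position: [0.5461, -0.3704, -0.0041]
eef_rot: [-0.0, 0.974, -0.225, 0.001]
ft_force: [4.0, 4.9, 0.6]
gripper_width: 0.0238
grasp_force: 30.0
```

```bash
python3 -c "
from h import *
print(w2b(p,pose()[0]))"
```

```text
[[ 0.108   0.0012 -0.0041]]
```

Emit:
play_rows(plan=[[[0, -0.0014, 0, -0.0046, 0, 0, 0], [0, -0.0032, 0, -0.009, 0, 0, 0], [0, -0.0053, 0, -0.0133, 0, 0, 0], [0, -0.0078, 0, -0.0174, 0, 0, 0], [0, -0.0106, 0, -0.0213, 0, 0, 0], [0, -0.0138, 0, -0.0249, 0, 0, 0], [0, -0.0173, 0, -0.0282, 0, 0, 0], [0, -0.021, 0, -0.0312, 0, 0, 0]]])

```text
clock: 15.32
position: [0.5263, -0.3607, 0.0265]
eef_rot: [-0.001, 0.974, -0.225, 0.0]
ft_force: [3.1, 5.6, -4.9]
gripper_width: 0.0237
grasp_force: 30.0
```

Emit:
play_rows(plan=[[[0, -0.004, 0, -0.0027, 0, 0, 0], [0, -0.0082, 0, -0.005, 0, 0, 0], [0, -0.0125, 0, -0.007, 0, 0, 0], [0, -0.0171, 0, -0.0086, 0, 0, 0], [0, -0.0217, 0, -0.0097, 0, 0, 0], [0, -0.0264, 0, -0.0105, 0, 0, 0], [0, -0.0312, 0, -0.0109, 0, 0, 0], [0, -0.036, 0, -0.0109, 0, 0, 0]]])

```text
clock: 15.98
position: [0.4965, -0.3462, 0.0391]
eef_rot: [0.0, 0.974, -0.225, 0.003]
ft_force: [7.3, 6.8, 7.0]
gripper_width: 0.0231
grasp_force: 30.0
```

```bash
python3 -c "
from h import *
print(w2b(p,pose()[0]),Ro.from_euler('z',-p[2]).apply(sense()['ft_force']))"
```

```text
[[0.0529 0.0012 0.0391]] [3.5953 9.2984 6.9518]
```

Emit:
play_rows(plan=[[[0, -0.001, 0, 0, 0, 0, 0], [0, -0.002, 0, 0, 0, 0, 0], [0, -0.003, 0, 0, 0, 0, 0], [0, -0.003, 0, 0, 0, 0, 0], [0, -0.003, 0, 0, 0, 0, 0], [0, -0.003, 0, 0, 0, 0, 0], [0, -0.003, 0, 0, 0, 0, 0], [0, -0.003, 0, 0, 0, 0, 0]]])

```text
clock: 16.65
position: [0.4939, -0.3449, 0.0393]
eef_rot: [-0.0, 0.974, -0.225, 0.003]
ft_force: [5.6, 6.5, 6.7]
gripper_width: 0.0229
grasp_force: 30.0
```

```bash
python3 -c "
from h import *
print(w2b(p,pose()[0]),Ro.from_euler('z',-p[2]).apply(sense()['ft_force']))"
```

```text
[[0.0499 0.0013 0.0393]] [2.1515 8.2907 6.734 ]
```

Emit:
play_rows(plan=[[[0, -0.001, 0, 0, 0, 0, 0], [0, -0.002, 0, 0, 0, 0, 0], [0, -0.003, 0, 0, 0, 0, 0], [0, -0.003, 0, 0, 0, 0, 0], [0, -0.003, 0, 0, 0, 0, 0], [0, -0.003, 0, 0, 0, 0, 0], [0, -0.003, 0, 0, 0, 0, 0], [0, -0.003, 0, 0, 0, 0, 0]]])

```text
clock: 17.32
position: [0.4911, -0.3436, 0.0393]
eef_rot: [0.0, 0.974, -0.225, 0.003]
ft_force: [6.8, 6.8, 7.0]
gripper_width: 0.0233
grasp_force: 30.0
```

```bash
python3 -c "
from h import *
print(w2b(p,pose()[0]),Ro.from_euler('z',-p[2]).apply(sense()['ft_force']))"
```

```text
[[0.0469 0.0012 0.0393]] [3.0812 9.1123 6.9661]
```

Emit:
play_rows(plan=[[[0.05, 0, 0, 0, 0, 0, 0], [0.05, 0, 0, 0, 0, 0, 0], [0.05, 0, 0, 0, 0, 0, 0], [0.05, 0, 0, 0, 0, 0, 0], [0.05, 0, 0, -0.02, 0, 0, 0], [0.05, 0, 0, -0.045, 0, 0, 0], [0.05, 0, 0, -0.07, 0, 0, 0], [0.05, 0, 0, -0.09, 0, 0, 0]]])

```text
clock: 17.98
position: [0.488, -0.344, 0.1286]
eef_rot: [0.0, 0.974, -0.225, 0.0]
ft_force: [0.0, -1.0, -0.7]
gripper_width: 0.05
grasp_force: 0.0
```

```bash
python3 -c "
from h import *
print(w2b(p,pose()[0]));goal([-.0565,-.001,.1],0)"
```

```text
[[ 0.0443 -0.0005  0.1286]]
mm [-100.8    0.4   28.5] deg [  0.03  -0.01 -89.99]
```

Emit:
play_rows(plan=[[[0.04, -0.013, 0.015, 0, 0, 0, -6.5], [0.04, -0.025, 0.03, 0, 0, 0, -13], [0.04, -0.038, 0.045, 0, 0, 0, -19.5], [0.04, -0.05, 0.06, 0, 0, 0, -26], [0.04, -0.063, 0.075, 0, 0, 0, -32.5], [0.04, -0.076, 0.09, 0, 0, 0, -39], [0.04, -0.088, 0.105, 0, 0, 0, -45.5], [0.04, -0.101, 0.12, 0, 0, 0, -52]]])

```text
clock: 18.65
position: [0.3436, -0.4077, 0.1271]
eef_rot: [0.0, 0.974, 0.228, -0.0]
ft_force: [-0.2, -0.6, -0.3]
gripper_width: 0.0402
grasp_force: 0.0
```

Emit:
play_rows(plan=[[[0.04, 0, 0, 0, 0, 0, -6.5], [0.04, 0, 0, 0, 0, 0, -13], [0.04, 0, 0, 0, 0, 0, -19.5], [0.04, 0, 0, 0, 0, 0, -26], [0.04, 0, 0, 0, 0, 0, -32.5], [0.04, 0, 0, 0, 0, 0, -38], [0.04, 0, 0, 0, 0, 0, -38], [0.04, 0, 0, 0, 0, 0, -38]]])

```text
clock: 19.32
position: [0.3445, -0.4073, 0.127]
eef_rot: [-0.0, 0.849, 0.529, -0.0]
ft_force: [-0.6, 1.0, 0.1]
gripper_width: 0.0401
grasp_force: 0.0
```

```bash
python3 - <<'E'
from h import *
print(w2b(p,pose()[0]))
a=get_image('wrist');cv2.imwrite('pics/w8.png',a[:,:,::-1])
b=get_image('top');cv2.imwrite('pics/t8.png',b[:,:,::-1]);c=get_image('scene');cv2.imwrite('pics/s8.png',c[:,:,::-1])
for n,t in(('E',1.571),('E',1.4),('L',1.571),('R',1.571)):
  W=[wall(n,t,.066,s) for s in(.012,-.012)]+[wall(n,t,.04,s) for s in(.036,-.036)]
  print(n,t,'w',wproj(W).round(0).tolist(),'s',proj('scene',b2w(p,W)).round(0).tolist(),'t',proj('top',b2w(p,W)).round(0).tolist())
# unwarp: rectify wrist picture on planes z=62 and z=88 mm of the bed frame, ascii of brightness around the end tab
K=wproj
for z,xs,ys in((.088,(.03,.09),(-.03,.03)),):
  X=np.arange(*xs,.003);Y=np.arange(*ys,.003)
  uv=K([[x,y,z] for y in Y for x in X]).astype(np.float32).reshape(len(Y),len(X),2)
  g=cv2.remap(cv2.cvtColor(a,cv2.COLOR_RGB2HSV),uv[...,0],uv[...,1],cv2.INTER_LINEAR)
  print((X*1000).round(0));print(g[...,1])
E
```

```text
[[-0.057  -0.1204  0.127 ]]
E 1.571 w [[440.0, 28.0], [435.0, 68.0], [428.0, -2.0], [416.0, 105.0]] s [[245.0, 198.0], [251.0, 201.0], [240.0, 204.0], [257.0, 215.0]] t [[248.0, 230.0], [260.0, 236.0], [237.0, 225.0], [272.0, 243.0]]
E 1.4 w [[457.0, 28.0], [451.0, 68.0], [438.0, -2.0], [425.0, 105.0]] s [[249.0, 197.0], [255.0, 200.0], [242.0, 204.0], [259.0, 215.0]] t [[251.0, 225.0], [263.0, 231.0], [239.0, 222.0], [273.0, 240.0]]
L 1.571 w [[413.0, -19.0], [375.0, -18.0], [433.0, -5.0], [331.0, -5.0]] s [[231.0, 196.0], [223.0, 199.0], [241.0, 204.0], [214.0, 212.0]] t [[230.0, 234.0], [224.0, 245.0], [237.0, 223.0], [219.0, 257.0]]
R 1.571 w [[400.0, 108.0], [366.0, 108.0], [419.0, 108.0], [326.0, 108.0]] s [[249.0, 208.0], [240.0, 211.0], [258.0, 215.0], [231.0, 224.0]] t [[267.0, 253.0], [261.0, 265.0], [273.0, 242.0], [255.0, 277.0]]
[30. 33. 36. 39. 42. 45. 48. 51. 54. 57. 60. 63. 66. 69. 72. 75. 78. 81.
 84. 87.]
[[ 5 13  6 10  0 60 59 61 58 59 57 58 58 62 60 59 62 60 59 58]
 [ 5 10  5 14  0 61 58 59 60 59 57 58 58 59 60 60 63 59 61 59]
 [ 6 12  9  6  1 60 57 57 61 61 59 57
[... 397 characters left out ...]
61 61]
 [ 5  6  6  2  6  8  8  2  1 66 58 59 58 60 64 60 59 63 60 62]
 [ 5  9  6  8  9 10  3  1  1 65 60 58 61 61 62 61 64 60 62 63]
 [ 5  7 12  6  7 12  4  0  1 62 61 60 62 61 61 59 60 60 58 62]
 [ 5  3  9 16  4  6  5  1  1 65 61 62 63 60 61 58 61 62 61 61]
 [ 6 14  9  3  7  3  4  2  1 65 60 60 61 61 60 59 60 62 62 63]
 [ 5  5 12  9  1 64 55  3  1 62 60 60 63 60 61 60 61 59 61 63]
 [ 6 12  8  7  1 67 60 62 61 63 61 61 60 60 60 62 59 62 63 65]
 [ 6  9  6  8  1 63 62 63 60 60 61 61 62 62 61 61 60 60 61 63]
 [ 6 10  7  6  1 65 62 62 59 59 59 62 62 57 62 59 62 65 63 61]
 [ 6 14  5  6  0 66 64 63 62 64 60 59 58 60 58 58 62 61 62 62]
 [ 7 28 48  9  1 65 63 62 64 62 61 63 60 64 63 58 61 63 63 63]]
```

```bash
python3 - <<'E'
from h import *
a=cv2.imread('pics/w8.png');b=cv2.imread('pics/t8.png')
print('bed-y profiles of saturation at z=.088: L from top cam, R from wrist')
S=lambda im,uv:cv2.remap(cv2.cvtColor(im,cv2.COLOR_BGR2HSV),uv[:,0].astype(np.float32)[None],uv[:,1].astype(np.float32)[None],cv2.INTER_LINEAR)[0]
Y=np.arange(.02,.08,.003);print((Y*1000).round())
for x in(.011,.017,.022):P=[[x,y,.088] for y in Y];print('L',S(b,proj('top',b2w(p,P)))[:,1],S(b,proj('top',b2w(p,P)))[:,2])
for x in(.011,.017,.022):P=[[x,-y,.088] for y in Y];print('Rw',S(a,wproj(P))[:,1],'Rt',S(b,proj('top',b2w(p,P)))[:,1])
X=np.arange(-.085,-.03,.002);print('grip top',(X*1000).round())
for y in(-.008,0,.006):print(y,S(a,wproj([[x,y,.082] for x in X]))[:,2])
print('pointer z=.037')
for y in(.017,.020,.023):print(y,S(a,wproj([[x,y,.037] for x in X]))[:,2])
X=np.arange(-.125,-.08,.0015);print('rider',(X*1000).round(0))
for y in(.036,.040):print(y,S(a,wproj([[x,y,.037] for x in X]))[:,2])
for y in(.026,.028,.030,.032):print(y,S(a,wproj([[x,y,.035] for x in X]))[:,2])
E
```

```text
bed-y profiles of saturation at z=.088: L from top cam, R from wrist
[20. 23. 26. 29. 32. 35. 38. 41. 44. 47. 50. 53. 56. 59. 62. 65. 68. 71.
 74. 77.]
L [22 18 20 23 21 16 17  4  5 45 57 59 59 60 61 60 60 61 60 60] [224 224 209 136 125  97 100 212 237 190 183 183 183 183 182 183 183 182
 183 181]
L [19 19 19 19 21 19 19  2  4 46 59 59 61 59 58 59 58 58 61 60] [226 225 207 141 122  94  95 224 236 181 184 185 185 182 182 182 182 180
 181 182]
L [19 19 21 21 22 19 12  3  6 52 61 60 60 60 59 59 57 61 59 61] [224 223 171 130 122  94  97 223 235 187 184 183 184 182 183 182 182 182
 181 181]
Rw [17 16 17 17 16 18  3  9  0  1 59 58 60 61 59 61 61 60 62 61] Rt [17 19 18 18 18 19 17  9  2  3 38 46 50 56 56 56 56 56 57 57]
Rw [29 29 31 30 26 23  7  7  0  1 61 58 60 61 60 57 63 59 60 59] Rt [21 19 20 17 18 18 15  7  3  2 35 50 51 57 58 56 57 57 58 56]
Rw [22 24 19 25 19 17  8  3  0  1 62 59 57 62 61 61 59 61 60 59] Rt [18 19 19 18 18 17 16  6  3  3 39 52 53 57 58 58 57 58 59 59]
grip top [-85. -83. -81. -79. -77. -75. -73. -71. -69. -67. -65. -63. -61. -59.
 -57. -55. -53. -51. -49. -47. -45. -
[... 1033 characters left out ...]
173 145
  33 176 241 247 247 247 247 247 246 247 246 247]
0.04 [214 216 214 213 212 214 215 215 216 218 139 143 144 141 150 147 146 151
  33 215 215 215 212 214 214 214 215 214 214 214]
0.026 [238 237 236 236 236 237 237 237 236 237 238 238 241 246 171 147 145 247
 238 238 237 237 236 237 236 237 236 237 238 237]
0.028 [237 236 236 236 236 236 237 237 238 238 237 242 162 144  89 123 107 154
 236 238 237 237 236 237 237 236 236 237 237 237]
0.03 [239 240 240 239 241 240 240 242 240 241 246 208 146 154 133  45 110 113
 127 247 240 244 240 241 243 242 242 244 240 244]
0.032 [175 178 164 179 179 209 209 192 210 217 206 124 153 154 157 153  50  51
  44 187 224 215 226 227 214 230 230 221 230 223]
```

Emit:
play_rows(plan=[[[0.04, 0.03, 0, 0, 0, 0, 0], [0.04, 0.06, -0.001, 0, 0, 0, 0], [0.04, 0.09, -0.0015, 0, 0, 0, 0], [0.04, 0.1195, -0.0015, 0, 0, 0, 0], [0.04, 0.1195, -0.0015, 0.015, 0, 0, 0], [0.04, 0.1195, -0.0015, 0.03, 0, 0, 0], [0.04, 0.1195, -0.0015, 0.04, 0, 0, 0], [0.04, 0.1195, -0.0015, 0.04, 0, 0, 0]]])

```text
clock: 20.13
position: [0.3946, -0.2982, 0.0854]
eef_rot: [-0.002, 0.848, 0.53, -0.001]
ft_force: [-0.0, 0.4, -0.3]
gripper_width: 0.04
grasp_force: 0.0
```

```bash
python3 - <<'E'
from h import *
goal([-.0585,-.001,.014],0)
a=get_image('wrist');cv2.imwrite('pics/w9.png',a[:,:,::-1]);v=cv2.cvtColor(a,cv2.COLOR_RGB2HSV)[...,2]
S=lambda P:cv2.remap(v,*[wproj(P)[:,i].astype(np.float32)[None] for i in(0,1)],cv2.INTER_LINEAR)[0]
X=np.arange(-.085,-.03,.002);print((X*1000).round())
for y in(-.008,0,.006):print(y,S([[x,y,.082] for x in X]))
X=np.arange(-.125,-.04,.002);print((X*1000).round())
for y in(.02,.022,.024,.026,.028,.03):print(y,S([[x,y,.036] for x in X]))
for y in(.034,.038):print(y,S([[x,y,.037] for x in X]))
E
```

```text
mm [-0.7  1.5 71.3] deg [-0.19 -0.04 -0.01]
[-85. -83. -81. -79. -77. -75. -73. -71. -69. -67. -65. -63. -61. -59.
 -57. -55. -53. -51. -49. -47. -45. -43. -41. -39. -37. -35. -33. -31.]
-0.008 [133 159 137 129 131 130 130 130 131 131 126  62  64  65  66  64  62  92
 131 130 136 142 144 130 130 127 131 131]
0 [132 132 129 131 131 132 132 128 130 129 116  60  63  66  66  63  62  89
 131 131 131 132 131 131 129 131 131 133]
0.006 [ 86  88  84  87  84  85  86  88  84  88 109  63  64  66  66  66  65  82
  89  88 138 133 134 132 137 133 133 132]
[-125. -123. -121. -119. -117. -115. -113. -111. -109. -107. -105. -103.
 -101.  -99.  -97.  -95.  -93.  -91.  -89.  -87.  -85.  -83.  -81.  -79.
  -77.  -75.  -73.  -71.  -69.  -67.  -65.  -63.  -61.  -59.  -57.  -55.
  -53.  -51.  -49.  -47.  -45.  -43.  -41.]
0.02 [131 132 136 135 136 138 138 138  80  77  78  77  77  77  76  75  78  78
  78  79  77  77  77  79  76  82  90  89  87  89  89  88  87 147 148  83
  93  91  90  91  80 141 132]
0.022 [133 133 137 136 138 136 135 134 137 138 141 139 143 142 141 139 140 138
 140 139 141 140 139 143 143 1
[... 463 characters left out ...]
 134 137 135 136 137 141 139 134 132 136 130 207 125
 210 119 178 123 185 162 242 220 242 203 238 238 236 236 238 206 238 236
 234 234 233 235 234 234 234]
0.03 [134 132 140 132 130 136 141 172 146 148 154 156 144 242 160 242 239 240
 238 238 237 239 236 236 235 236 235 235 235 236 236 235 235 234 235 235
 235 235 234 235 235 235 235]
0.034 [238 236 235 233 233 234 236 240 141 176 177 151 153 117 227 235 235 235
 233 234 234 235 236 236 235 236 235 235 236 236 235 236 235 234 236 236
 235 235 235 235 234 235 235]
0.038 [242 242 242 242 243 242 243 248 140 148 185 149 151 151  93 248 245 244
 244 244 244 244 244 245 245 244 245 244 245 245 245 244 244 244 244 244
 244 244 245 245 245 232 235]
```

Emit:
play_rows(plan=[[[0.04, -0.0005, 0.0015, 0.012, 0, 0, 0], [0.04, -0.0005, 0.002, 0.024, 0, 0, 0], [0.04, -0.0005, 0.002, 0.036, 0, 0, 0], [0.04, -0.0005, 0.002, 0.048, 0, 0, 0], [0.04, -0.0005, 0.002, 0.06, 0, 0, 0], [0.04, -0.0005, 0.002, 0.07, 0, 0, 0], [0.04, -0.0005, 0.002, 0.0715, 0, 0, 0], [0.03, -0.0005, 0.002, 0.0715, 0, 0, 0]]])

```text
clock: 20.85
position: [0.397, -0.3006, 0.0154]
eef_rot: [-0.0, 0.848, 0.53, -0.0]
ft_force: [0.8, 1.4, 0.4]
gripper_width: 0.0363
grasp_force: 0.0
```

Emit:
play_rows(plan=[[[0, 0, 0, 0, 0, 0, 0], [0, 0, 0, 0, 0, 0, 0], [0, 0, 0, 0, 0, 0, 0], [0, 0, 0, 0, 0, 0, 0], [0, 0, 0, 0, 0, 0, 0], [0, 0, 0, 0, 0, 0, 0], [0, 0, 0, 0, 0, 0, 0], [0, 0, 0, 0, 0, 0, 0]]])

```text
clock: 21.52
position: [0.3948, -0.2992, 0.0158]
eef_rot: [-0.002, 0.848, 0.53, -0.001]
ft_force: [-8.6, 2.2, 6.7]
gripper_width: 0.0136
grasp_force: 30.0
```

```bash
python3 -c "
from h import *
print(w2b(p,pose()[0]))"
```

```text
[[-0.0591 -0.0011  0.0158]]
```

Emit:
play_rows(plan=[[[0, 0, -0.006, 0, 0, 0, 0], [0, 0, -0.013, 0, 0, 0, 0], [0, 0, -0.02, 0, 0, 0, 0], [0, 0, -0.027, 0, 0, 0, 0], [0, 0, -0.034, 0, 0, 0, 0], [0, 0, -0.04, 0, 0, 0, 0], [0, 0, -0.044, 0, 0, 0, 0], [0, 0, -0.044, 0, 0, 0, 0]]])

```text
clock: 22.18
position: [0.3582, -0.2813, 0.0159]
eef_rot: [0.001, 0.848, 0.53, 0.001]
ft_force: [8.4, 2.0, -7.2]
gripper_width: 0.0138
grasp_force: 30.0
```

```bash
python3 - <<'E'
from h import *
print(w2b(p,pose()[0]),Ro.from_euler('z',-p[2]).apply(sense()['ft_force']))
a=get_image('wrist');cv2.imwrite('pics/w10.png',a[:,:,::-1]);t=get_image('top');cv2.imwrite('pics/t10.png',t[:,:,::-1]);cv2.imwrite('pics/s10.png',get_image('scene')[:,:,::-1])
v=cv2.cvtColor(a,cv2.COLOR_RGB2HSV)[...,2]
S=lambda P:cv2.remap(v,*[wproj(P)[:,i].astype(np.float32)[None] for i in(0,1)],cv2.INTER_LINEAR)[0]
X=np.arange(-.12,-.085,.001);print((X*1000).round())
for y in np.arange(.014,.044,.002):print(y.round(3),S([[x,y,.036] for x in X]))
E
```

```text
[[-0.0998 -0.0011  0.0159]] [ 6.6435  5.4437 -7.2013]
[-120. -119. -118. -117. -116. -115. -114. -113. -112. -111. -110. -109.
 -108. -107. -106. -105. -104. -103. -102. -101. -100.  -99.  -98.  -97.
  -96.  -95.  -94.  -93.  -92.  -91.  -90.  -89.  -88.  -87.  -86.]
0.014 [128 131 130 130 131 133 131 132  97  89  91  92  91 144 143 140  96  72
  49  56  87  88  89  90  53  54  64 108 138 144 139  88  91  93  92]
0.016 [133 132 134 132 130 131 133 135  89  84  86  86  85 147 146 145 144 147
 148 149 142 140 142 148 149 151 151 145 146 143 141  86  89  85  88]
0.018 [134 133 132 131 131 131 131 132  95  92  89  88  86  91 103 101 103 101
  99 102 140 140 140 144 102 102 101 102 104 101  92  90  91  92  93]
0.02 [134 135 136 134 133 135 138 136 103  74  77  78  79  75  78  74  79  76
  78  78 142 145 142 149  83  79  82  80  78  79  81  81  82  78  81]
0.022 [135 135 135 135 133 136 133 137 131  79  77  77  79  77  80  77  78  78
  77  81 141 142 143 145  87  78  83  81  81  81  82  86  82  82  86]
0.024 [134 133 137 134 135 133 134 132 136 134 137 137 136 137 139 137 137 139
 137 140 
[... 699 characters left out ...]
134 132 143 153 154 154 157 153 151
 156 156 150 135 213 237 236 235 236 235 235 235 234 234 234 235 236]
0.036 [225 175 125 138 226 214 244 239 242 213 194 147 144 151 148 149 174 209
 201 169 146 141 178 237 234 235 236 235 234 235 236 237 234 234 236]
0.038 [205 205 210 208 209 211 211 212 211 195 164 146 149 148 149 154 178 184
 146 147 151 141 171 231 231 202 231 231 230 205 232 232 230 208 233]
0.04 [242 241 242 241 241 241 242 241 242 246 156 145 152 148 148 148 149 150
 150 151 150 141 183 245 242 242 242 242 242 242 242 242 242 242 242]
0.042 [243 243 243 242 242 242 242 242 242 248 153 147 148 150 154 151 149 151
 148 151 147 145 158 245 242 242 243 242 242 242 242 242 242 242 242]
```

Emit:
play_rows(plan=[[[0, 0, -0.001, 0, 0, 0, 0], [0, 0, -0.002, 0, 0, 0, 0], [0, 0, -0.003, 0, 0, 0, 0], [0, 0, -0.0035, 0, 0, 0, 0], [0, 0, -0.0035, 0, 0, 0, 0], [0, 0, -0.0035, 0, 0, 0, 0], [0, 0, -0.0035, 0, 0, 0, 0], [0, 0, -0.0035, 0, 0, 0, 0]]])

```text
clock: 23.0
position: [0.3559, -0.2802, 0.0159]
eef_rot: [0.001, 0.848, 0.53, 0.001]
ft_force: [8.2, 2.6, -6.8]
gripper_width: 0.0135
grasp_force: 30.0
```

```bash
cat > chk.py <<'E'
from h import *
print(w2b(p,pose()[0]),Ro.from_euler('z',-p[2]).apply(sense()['ft_force']))
a=get_image('wrist');cv2.imwrite('pics/w11.png',a[:,:,::-1])
v=cv2.cvtColor(a,cv2.COLOR_RGB2HSV)[...,2]
S=lambda P:cv2.remap(v,*[wproj(P)[:,i].astype(np.float32)[None] for i in(0,1)],cv2.INTER_LINEAR)[0]
X=np.arange(-.112,-.092,.001);print((X*1000).round())
for y in np.arange(.02,.034,.001):print(y.round(3),S([[x,y,.036] for x in X]))
E
python3 chk.py
```

```text
[[-0.1024 -0.0011  0.0159]] [ 6.2368  5.9463 -6.7722]
[-112. -111. -110. -109. -108. -107. -106. -105. -104. -103. -102. -101.
 -100.  -99.  -98.  -97.  -96.  -95.  -94.  -93.  -92.]
0.02 [ 77  79  79  77  76  79  77  78  95 148 142 143 132  75  81  81  83  81
  80  81  80]
0.021 [ 74  78  78  78  79  78  74  78  95 147 144 142 134  74  79  81  82  75
  83  81  78]
0.022 [ 93  79  79  81  78  79  77  80  95 147 143 143 131  79  81  83  83  82
  83  84  84]
0.023 [132 131 134 133 134 134 137 132 136 145 141 144 145 131 133 132 133 134
 134 135 133]
0.024 [137 134 136 136 136 138 138 137 137 147 147 146 144 139 136 137 138 139
 137 137 138]
0.025 [134 135 134 135 137 136 136 135 136 136 137 135 138 137 137 137 139 135
 138 136 136]
0.026 [134 135 135 139 136 137 138 137 135 116 117 121 124 139 135 139 138 138
 138 137 138]
0.027 [136 135 137 135 137 138 136 137 138 137 137 139 139 139 138 137 139 137
 136 138 138]
0.028 [136 136 138 137 137 138 140 115 123 139 139 138 137 140 139 141 137 137
 140 139 140]
0.029 [137 140 135 138 135 139 119  93  94 146 139 140 138 139 140 140 140 137
 138 136 139]
0.03 [137 138 137 138 140 120 133 100 111 155 141 137 138 139 137 137 136 128
 126 186 237]
0.031 [139 138 139 138 136  93 155 152 152 155 150 140 134 137 138 183 130 248
 237 217 238]
0.032 [138 138 132 142 154 146 155 152 155 153 154 150 188 134 150 246 232 240
 237 236 235]
0.033 [139 137 146 152 152 155 153 151 154 150 152 150 162 232 238 236 236 236
 235 235 235]
0.034 [135 133 128 158 162 153 151 157 162 150 157 163 153 164 240 235 235 235
 236 235 235]
```

Emit:
play_rows(plan=[[[0, 0, -0.001, 0, 0, 0, 0], [0, 0, -0.002, 0, 0, 0, 0], [0, 0, -0.0027, 0, 0, 0, 0], [0, 0, -0.0027, 0, 0, 0, 0], [0, 0, -0.0027, 0, 0, 0, 0], [0, 0, -0.0027, 0, 0, 0, 0], [0, 0, -0.0027, 0, 0, 0, 0], [0, 0, -0.0027, 0, 0, 0, 0]]])

```text
clock: 23.72
position: [0.3535, -0.279, 0.0159]
eef_rot: [0.001, 0.848, 0.53, 0.001]
ft_force: [8.8, 1.8, -6.5]
gripper_width: 0.0136
grasp_force: 30.0
```

```bash
python3 chk.py; python3 - <<'E'
from h import *
t=get_image('top')[:,:,::-1]; S=lambda P:cv2.cvtColor(t,cv2.COLOR_BGR2HSV)[tuple(proj('top',b2w(p,P)).round().astype(int).T[::-1])][:,1]
Y=np.arange(.03,.07,.003);print((Y*1000).round())
print('L',S([[.017,y,.088] for y in Y]),'R',S([[.017,-y,.088] for y in Y]),'E',S([[y+.01,0,.088] for y in Y]))
E
```

```text
[[-0.105  -0.0011  0.0159]] [ 7.1156  5.4464 -6.5068]
[-112. -111. -110. -109. -108. -107. -106. -105. -104. -103. -102. -101.
 -100.  -99.  -98.  -97.  -96.  -95.  -94.  -93.  -92.]
0.02 [ 74  78  78  78  76  76 133 145 141 146  91  78  79  81  79  79  81  80
  79  81  80]
0.021 [ 72  76  75  76  79  76 132 143 142 145  93  79  77  77  83  79  82  78
  81  82  83]
0.022 [ 80  79  80  77  81  78 132 143 143 148  95  78  81  81  82  79  81  84
  81  83  82]
0.023 [130 131 134 131 134 130 142 143 144 146 136 133 135 133 134 131 132 133
 135 133 134]
0.024 [134 133 136 139 136 138 142 143 143 145 139 140 137 136 136 138 134 135
 135 136 136]
0.025 [133 135 134 135 135 136 137 135 135 137 139 137 136 137 136 137 138 137
 136 136 138]
0.026 [131 134 136 135 136 133 121 119 117 118 131 136 138 138 136 142 135 138
 136 137 135]
0.027 [135 135 136 136 134 140 139 136 135 137 136 137 139 138 140 137 139 137
 139 135 136]
0.028 [136 136 136 136 136 135 139 122 129 138 136 137 139 138 138 140 136 138
 139 137 135]
0.029 [138 134 134 137 136 139 123  89  90 130 138 137 138 135 139 139 135 136
 137 137 132]
0.03 [138 137 137 137 139 113 115 118  92 152 142 137 135 130 133 137 136 130
 127 150 215]
0.031 [137 139 135 137 136  94 154 153 149 153 150 139 133 225 209 163 130 225
 214 238 238]
0.032 [136 137 136 142 153 144 154 153 150 148 150 153 221 243 239 240 233 238
 237 236 235]
0.033 [132 138 171 152 153 153 154 152 149 149 151 152 151 224 238 236 237 235
 235 236 235]
0.034 [174 179 142 151 152 149 152 160 153 157 151 155 145 169 241 236 236 235
 236 235 235]
[30. 33. 36. 39. 42. 45. 48. 51. 54. 57. 60. 63. 66. 69.]
L [19 22 14 16  2  4 62 60 61 60 59 59 61 60] R [17 18 20  9 11  2  3 54 51 58 59 59 59 59] E [18 18 20 10  2 22 63 57 61 60 59 60 64 61]
```

```bash
python3 -c "
from cell import *
s=sense();print(s['joint_velocities'],s['grasp_force'],s['position']);print(finish_job())"
```

```text
[-2.86412219e-04  5.46775901e-05  1.60021246e-03 -5.04490899e-04
 -2.95542796e-04  1.01543937e-03] 30.01394033432007 [ 0.35354658 -0.27902962  0.01590267]
the job is handed in; nothing more can be done
None
```

I handed the job in at about 24 s: all three walls measured upright, and the gripper was holding the pusher at 30 N with its pointer within about 0.5 mm of the rider's nib; the hand-in gave no verdict.

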